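# Put the last bolt in the pump flange

## Robot

A 7-joint arm with a two-finger parallel gripper is mounted at the origin on the work surface. World frame = base frame: x ahead of the robot, y to its left, z up, the work surface at z = 0. Lengths are in m, angles in rad, forces in N, time in s.
With the tool pointing down it reaches from about 0.4 to 0.85 m from the base axis. Payload 10.4 kg.
Tool frame: the origin (TCP) lies midway between the tips of the shut fingers; the grasp point (between the pads) lies 19 mm behind it; z points along the fingers, x is the direction in which the jaws open and shut, and the axes are right-handed (so a half turn about z gives the same grasp; the last joint's range is limited). The gripper opens to 85 mm and grips with 20 to 120 N. Pads are 22 mm wide; open, the fingers measure 114 mm over their backs; the gripper's body (76 mm by 85 mm) begins 54 mm behind the grasp point. The pads swing forward as they close: fully open they stand 13 mm farther back than shut.
Start: joints at [-1.331, 0.332, -0.065, 1.46, 0.022, 1.35, -0.088], TCP at [0.162, 0.604, 0.231] pointing down, gripper open.
Joint ranges: [-2.6, 2.6], [-0.5, 2.12], [-1.47, 1.34], [0.16, 2.42], [-1.27, 4.41], [0.06, 2.06], [-2.6, 2.6]. Speed limits (rad/s): [2.22, 2.22, 2.79, 2.79, 3.14, 3.14, 3.14].

## Interface

Orientations are given as a unit quaternion [x, y, z, w].
In Python, from workcell import manip, cams gives the robot as it stands.
- The arm moves only by the tool move_arm, never from a script. Its argument "moves" is a list of rows, each a list of 7 numbers: the turn, a rotation vector about the tool's x, y, z in degrees, then the shift along the tool's x, y, z in m, then the finger opening in m, from 0 to 0.0854. A call has 1 to 10 rows; each row is the pose to reach, as a shift and turn from the pose commanded when the call began, along the tool's axes at that moment; what a row does not reach only later rows make up. A row lasts 1/10 s, in which the tool goes at most 50 mm and 8.59 degrees, less where a joint would pass 70% of its speed; a pose out of reach is approached as far as the arm can. A call with a gripper value outside its range is refused whole. The fingers move at their own pace and stop on an object; "grip_force" is the grip in N (left out, the last holds). Time passes only in rows, so rows that repeat a pose let the fingers close. It gives the time, the measured TCP pose, the force and the opening at its end, in the units of the state.
- manip.get_obs(): the state, without advancing time (a new reading comes with each control period).
- cams.camera(name): name is "scene" or "top"; returns the picture (480x640x3 uint8, red, green, blue); there is no depth.
- cams.camera_params(name): a dict with "fx", "fy", "cx", "cy" (pixels), "xyz" and "rotation" of the camera in the world. Camera axes: x right, y up, looking along -z (the intrinsics and any distortion apply to the point x, -y, -z); pixel columns grow to the right and rows downward; lengths in m; the calibration is good to about 2 mm. A picture is of the moment at which its call begins. camera_params takes no time and is no camera call.
- manip.hand_in(): hands the job in, once; it reports no verdict.
The state is a dict: "clock": time; "joint_pos": joint angles; "joint_velocities": joint speeds; "tau": joint torques, N m; "position": TCP position; "ee_rot": TCP orientation; "ft_force": force on the tool from outside, world axes, zero at the start; "torque": the same for the moment, N m; "grip_width": opening from 0.0 (shut) to 1.0 (fully open).
Only numpy, scipy, OpenCV 4.12 (cv2) and the standard library are available. Lean on these libraries where they do the work, as an engineer would, in place of code of your own. Each camera call takes 0.05 s, during which the arm holds its last target. There are 200 camera calls.

## Task

The pump standing on the bench has five of its six flange bolts; one hole in the steel ring is still empty. Take the short hex bolt from the white bolt stand and put it down through the empty hole, until its head sits flat on the ring. Leave the long bolt, the eyebolt, the impeller and the spanner where they are.

Things in the scene. Friction and masses are not known exactly. Their poses are not given: they have to be found in the camera images.
- pump: Pump standing upright on the bench, fixed, 212 mm across, 184 mm high: green cast foot, open green lantern, then a round flange sandwich (green flange, white cover, flat bare steel ring on top). Six bolt holes, 60 degrees apart, lie on a circle of radius 85 mm; five hold hex bolts, heads 24 mm over flats, 10 mm high. Origin: on the bench under its centre; z up; x points to the empty hole.
- nozzle_top (a point): Top centre of the white inlet nozzle in the pump's middle, 184 mm above the bench. Its end flange has a radius of 46 mm (170 to 184 mm above the bench), its neck 29 mm; the white hub round its foot has a radius of 61 mm up to 136 mm above the bench and 50 mm up to 142 mm.
- flange_hole (a point): Centre of the mouth of the empty hole, level with the upper face of the steel ring, 130 mm above the bench, 85 mm from the pump's axis. The hole is 18.5 mm in diameter, with a 1.5 mm chamfer, and goes straight down through the 36 mm thick flange sandwich into open air. z up; x points away from the pump's axis, y along the ring.
- stand: Fixed white plastic block, 56 mm (its x) by 230 mm (its y) by 45 mm high, with three upright blind holes in its top along its y axis, at y = -80, 0 and +80 mm, 18 mm in diameter and 35 mm deep. One fastener stands in each, in any order. Origin: centre of its underside; z up.
- short_bolt: Short M16 steel hex bolt, loose, about 145 g, standing head up in a hole of the stand. Shank 16 mm thick, 70 mm long from point to underside of head, the last 3 mm tapered to 12.4 mm; hex head 24 mm over flats, 10 mm high, its underside 35 mm above the stand's top. Origin: end of the point; z to the head; x square to a pair of flats (the other flats at 60 and 120 degrees).
- bolt_seat (a point): Point on the short bolt's axis at the underside of its head, 70 mm from the point; axes as short_bolt.
- bolt_tip (a point): The end of the short bolt's point (same place and axes as short_bolt).
- long_bolt: Long M16 steel hex bolt, loose, in another hole of the stand: same head and shank, but 110 mm long, so its head stands 40 mm higher (its top 130 mm above the bench). Origin: end of its point; z to the head. Not to be moved.
- eyebolt: Steel M16 lifting eyebolt, loose, in another hole of the stand: an upright ring 63 mm across the outside, of 14 mm round bar, on a collar of diameter 35 mm that rests on the stand; its top is 108 mm above the bench. Origin: end of its shank, 18 mm above the bench; z up; the ring lies in its x-z plane. Not to be moved.
- impeller: Loose white plastic pump impeller lying flat on the bench, diameter 120 mm, 50 mm high. Origin: centre of its underside. Not to be moved.
- spanner: Loose steel spanner lying flat on the bench to the left of the pump, 260 mm long along its x axis. Origin: its underside near the middle. Not to be moved.
There are look-alikes about, which are no part of the job. What is shaped like the short_bolt but brown or turquoise is not meant.

How it is judged:
At the end, for the whole second after the job is handed in: The short bolt stands point down in the pump's empty hole, its axis within 4 mm of the hole's centre and 0.05 rad of upright, the underside of its head within 3 mm of the steel ring's upper face, at rest (horizontal distance between bolt_seat and flange_hole below 0.004 m and z of bolt_seat in the frame of flange_hole between -0.003 and 0.003 m and z of bolt_tip in the frame of flange_hole below -0.06 m and angle between the z axis of short_bolt and the z axis of pump, either way round below 0.05 rad and linear speed of short_bolt below 0.02 m/s); the robot touches nothing.
It fails at once if the long bolt or the eyebolt is moved by more than 20 mm (distance of any of long_bolt, eyebolt from where it was at the start of the episode above 0.02 m).
It fails at once if the impeller or the spanner is moved by more than 30 mm (distance of any of impeller, spanner from where it was at the start of the episode above 0.03 m).
It also fails if it takes over 38 s, if anything falls off the work surface, if the arm or the gripper's body presses on something with over 40 N, if the wrist force passes 120 N, or if a joint passes its speed limit or range.

## Working session

There is one attempt and no reset: what is moved stays moved. The work goes in short steps, Python scripts to look and compute and a tool call to move; the robot and the scene stay as the last step left them, time stands still between calls to the robot, and variables do not carry over. Pictures are saved under pics/ and viewed, about 8 in all and at most 12, crops included, and the job is handed in when it is done.

Besides the shell and the picture viewer there is one more tool, called after ">>>" as name(argument=value, ...) on one line, values as JSON. move_arm: Moves the arm, as the interface text tells. Its arguments: {"type":"object","properties":{"moves":{"type":"array","items":{"type":"array","items":{"type":"number"}}},"grip_force":{"type":"number"}},"required":["moves"]}

```bash
mkdir -p pics; ls
python3 - <<'E'
from workcell import manip,cams
import cv2
o=manip.get_obs();print({k:o[k] for k in ("clock","position","ee_rot","ft_force","grip_width")})
for n in ("scene","top"):
    cv2.imwrite(f"pics/{n}0.png",cams.camera(n)[:,:,::-1]);print(cams.camera_params(n))
E
```

```text
pics
{'clock': 0.0, 'position': array([0.16230929, 0.60316613, 0.23049644]), 'ee_rot': array([ 7.93665269e-01,  6.08354272e-01, -5.49473108e-04,  4.67558017e-04]), 'ft_force': array([ 0.25464567, -0.31582947, -0.56868554]), 'grip_width': 0.998368094909122}
{'fx': 459.74260522716474, 'fy': 459.74260522716474, 'cx': 316.17739388258485, 'cy': 238.83116930969243, 'xyz': array([ 0.91906029, -0.59469173,  0.59687269]), 'rotation': array([0.46305637, 0.11602205, 0.21278824, 0.85254844])}
{'fx': 504.2693763305461, 'fy': 504.2693763305461, 'cx': 321.6105072938994, 'cy': 233.10858781193525, 'xyz': array([0.48216981, 0.02794729, 1.23360023]), 'rotation': array([-0.03591388,  0.01858543,  0.71011664, -0.70292186])}
```

View pics/scene0.png

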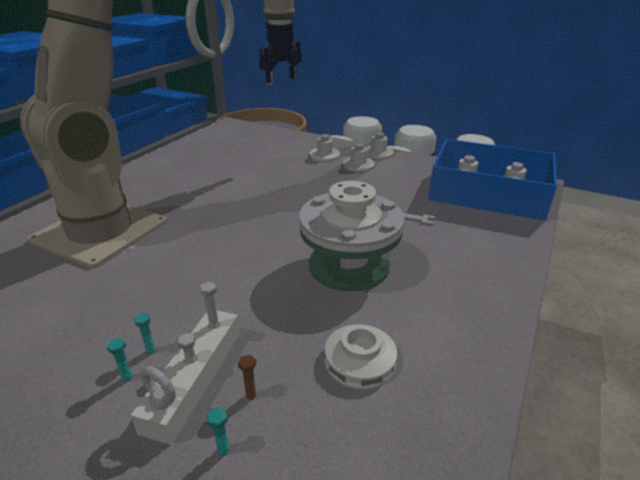

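View pics/top0.png

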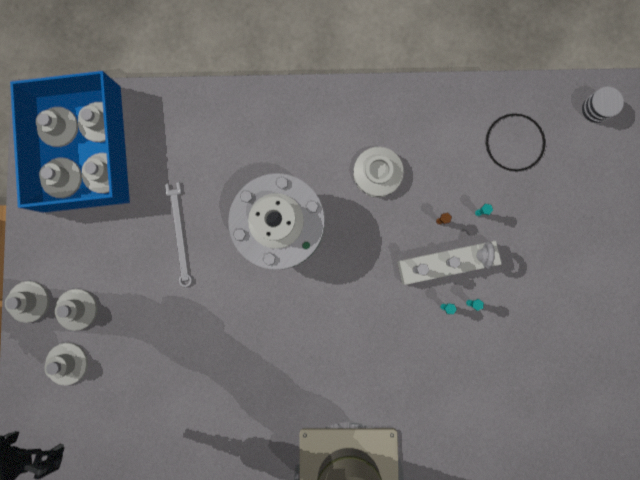

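The top view shows the short bolt in the middle of the stand, head near (453,262). The long bolt is at (422,269), the eyebolt at (488,255) and the empty hole at about (306,245). I'll zoom in on both areas.

```bash
cat > h.py <<'E'
import numpy as np,cv2
from scipy.spatial.transform import Rotation as R
from workcell import manip,cams
def ray(n,u,v):
    p=cams.camera_params(n);d=np.array([(u-p["cx"])/p["fx"],-(v-p["cy"])/p["fy"],-1.])
    return p["xyz"],R.from_quat(p["rotation"]).apply(d)
def onz(n,u,v,z):
    o,d=ray(n,u,v);return o+d*(z-o[2])/d[2]
def proj(n,P):
    p=cams.camera_params(n);q=R.from_quat(p["rotation"]).inv().apply(np.array(P)-p["xyz"])
    return np.array([p["cx"]-p["fx"]*q[0]/q[2],p["cy"]+p["fy"]*q[1]/q[2]])
E
python3 - <<'E'
from h import *
t=cv2.imread("pics/top0.png");s=cv2.imread("pics/scene0.png")
c=lambda im,x,y,w,h,k:cv2.resize(im[y:y+h,x:x+w],None,fx=k,fy=k,interpolation=cv2.INTER_CUBIC)
a=np.vstack([np.hstack([c(t,225,170,100,100,4),c(s,290,175,133,100,3)[:, :400]if 0 else c(s,300,180,100,100,4)]),
np.hstack([c(t,398,235,100,50,4),c(s,170,310,100,50,4)])])
cv2.imwrite("pics/crop.png",a)
for n,u,v,z in [("top",306,245,.13),("top",274,218.5,.184),("top",422,269,.13),("top",453,262,.09),("scene",186,340,.09),("scene",209,288,.13)]:print(n,onz(n,u,v,z).round(4))
E
```

```text
top [0.5418 0.0891 0.13  ]
top [0.5952 0.1529 0.184 ]
top [ 0.4869 -0.1629  0.13  ]
top [ 0.5022 -0.2396  0.09  ]
scene [ 0.5096 -0.246   0.09  ]
scene [ 0.4967 -0.1681  0.13  ]
```

View pics/crop.png

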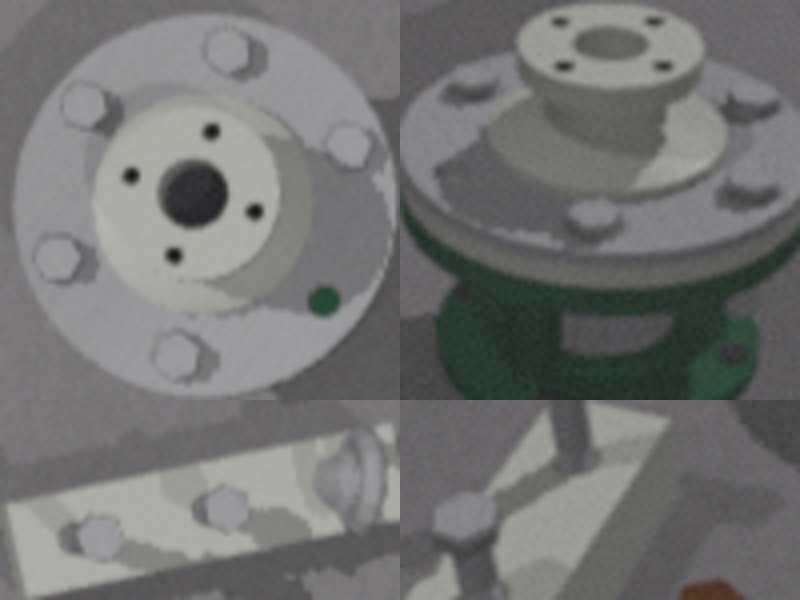

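Run:
```python
from h import *
from scipy.optimize import least_squares
f=lambda x,y,ox,oy:((x+.5)/4-.5+ox,(y+.5)/4-.5+oy)
H=[(229,51),(84,105),(58,257),(176,356),(349,145)]
P=[onz("top",*f(x,y,225,170),.14)[:2] for x,y in H]
hole=onz("top",*f(324,301,225,170),.13)[:2]; noz=onz("top",*f(194,193,225,170),.184)[:2]
P.append(hole);P=np.array(P)
def mod(q):
    # order of angle index from hole
    out=[]
    for p in P:
        d=p-q[:2];a=np.arctan2(d[1],d[0])-q[2];k=np.round(a/(np.pi/3));t=q[2]+k*np.pi/3
        out.append(p-q[:2]-.085*np.array([np.cos(t),np.sin(t)]))
    return np.concatenate(out)
d=hole-noz
r=least_squares(mod,[*noz,np.arctan2(d[1],d[0])]);q=r.x
print("top pump",q,"noz",noz,"hole",hole,"fit",q[:2]+.085*np.array([np.cos(q[2]),np.sin(q[2])]),"res mm",(r.fun*1e3).round(1))
# scene: heads (z .14) and nozzle
for x,y in [(595,212),(750,186),(752,98),(470,80)]: print("scene head",onz("scene",*f(x-400,y,300,180),.14).round(4), "top heads")
print(P.round(4)); print("scene noz",onz("scene",*f(612-400,43,300,180),.184), "proj hole",proj("scene",[*hole,.13]))
print("short top",onz("top",*f(227,109,398,235),.09),"scene",onz("scene",*f(66,115,170,310),.09)); print("long top",onz("top",*f(102,137,398,235),.13))
```

```text
top pump [ 0.59644769  0.15516664 -2.26438379] noz [0.59658609 0.15478001] hole [0.54208044 0.08993575] fit [0.5421072  0.08980526] res mm [-0.7 -0.1 -0.1  0.   0.1 -0.3 -0.2  0.5  0.9 -0.3 -0.   0.1]
scene head [0.6306 0.0736 0.14  ] top heads
scene head [0.6861 0.1294 0.14  ] top heads
scene head [0.6559 0.2122 0.14  ] top heads
scene head [0.5181 0.1613 0.14  ] top heads
[[0.6796 0.1407]
 [0.6507 0.2206]
 [0.5671 0.2346]
 [0.5125 0.1701]
 [0.6267 0.0751]
 [0.5421 0.0899]]
scene noz [0.60040253 0.15531162 0.184     ] proj hole [310.93484567 221.83605395]
short top [ 0.50240844 -0.24268198  0.09      ] scene [ 0.50747398 -0.24328794  0.09      ]
long top [ 0.48717171 -0.16529128  0.13      ]
```

The top-camera fit of the pump is tight, with residuals under 1 mm. The scene camera is consistently off from it by about 4–5 mm in x. I'll go above the bolt and check against the gripper itself.

```bash
cat >> h.py <<'E'
def row(target,yaw,src=None):
    """row from current pose (or src=(pos,quat)) to TCP target, pointing down, tool x at yaw deg"""
    o=manip.get_obs();p,q=src or (o["position"],o["ee_rot"])
    r0=R.from_quat(q);c,s=np.cos(np.radians(yaw)),np.sin(np.radians(yaw))
    g=R.from_matrix(np.array([[c,s,0],[s,-c,0],[0,0,-1]]))
    rv=np.degrees((r0.inv()*g).as_rotvec());d=r0.inv().apply(np.array(target)-p)
    print("row",rv.round(2),d.round(4),"| pos",np.round(p,4),"yaw",np.degrees(np.arctan2(*r0.as_matrix()[[1,0],0])).round(2));return np.array(target),g.as_quat()
E
python3 - <<'E'
from h import *
a=row([.45,.22,.30],45)
row([.505,-.243,.20],11.1,a)
E
```

```text
row [2.000e-02 7.000e-02 2.995e+01] [-0.2954  0.3774 -0.069 ] | pos [0.1623 0.6032 0.2306] yaw 74.95
row [ 0.   0.  33.9] [-0.2885  0.3663  0.1   ] | pos [0.45 0.22 0.3 ] yaw 45.0
```

>>> move_arm(moves=[[0,0,30,-0.295,0.377,-0.07,0.085],[0,0,30,-0.295,0.377,-0.07,0.085],[0,0,30,-0.295,0.377,-0.07,0.085],[0,0,30,-0.295,0.377,-0.07,0.085],[0,0,30,-0.295,0.377,-0.07,0.085],[0,0,30,-0.295,0.377,-0.07,0.085],[0,0,30,-0.295,0.377,-0.07,0.085],[0,0,30,-0.295,0.377,-0.07,0.085],[0,0,30,-0.295,0.377,-0.07,0.085],[0,0,30,-0.295,0.377,-0.07,0.085]])

```text
clock: 1.1
position: [0.4515, 0.2173, 0.3018]
ee_rot: [0.925, 0.381, 0.0, 0.0]
ft_force: [0.4, 0.8, 0.9]
grip_width: 0.995
```

>>> move_arm(moves=[[0,0,34,-0.288,0.366,0,0.085],[0,0,34,-0.288,0.366,0,0.085],[0,0,34,-0.288,0.366,0,0.085],[0,0,34,-0.288,0.366,0,0.085],[0,0,34,-0.288,0.366,0.1,0.085],[0,0,34,-0.288,0.366,0.1,0.085],[0,0,34,-0.288,0.366,0.1,0.085],[0,0,34,-0.288,0.366,0.1,0.085],[0,0,34,-0.288,0.366,0.1,0.085],[0,0,34,-0.288,0.366,0.1,0.085]])

```text
clock: 2.1
position: [0.5035, -0.2449, 0.2001]
ee_rot: [0.996, 0.094, -0.001, 0.0]
ft_force: [0.9, 0.2, 0.1]
grip_width: 0.995
```

>>> move_arm(moves=[[0,0,0,0,0,0.03,0.06],[0,0,0,0,0,0.03,0.06],[0,0,0,0,0,0.03,0.06]])

```text
clock: 2.4
position: [0.5043, -0.2411, 0.1714]
ee_rot: [0.995, 0.096, -0.001, -0.0]
ft_force: [-0.3, -0.2, 0.9]
grip_width: 0.701
```

Run:
```python
from h import *
row([.505,-.243,.10],11.1)
o=manip.get_obs();T=R.from_quat(o["ee_rot"]);p=o["position"]
ims=[cams.camera(n)[:,:,::-1].copy() for n in ("top","scene")]
for n,im in zip(("top","scene"),ims): print(n,"tcp",proj(n,p),"bolt",proj(n,[.505,-.243,.09]))
c=lambda im,x,y,w,h,k:cv2.resize(im[y:y+h,x:x+w],None,fx=k,fy=k,interpolation=cv2.INTER_CUBIC)
cv2.imwrite("pics/c2.png",np.hstack([c(ims[0],400,200,100,130,4),c(ims[1],135,250,100,130,4)]))
```

```text
row [-0.04  0.07 -0.12] [0.0004 0.0021 0.0714] | pos [ 0.5043 -0.2411  0.1714] yaw 10.98
top tcp [462.82514048 260.1986095 ] bolt [454.48312844 260.72072943]
scene tcp [176.6526005 295.5733827] bolt [185.00057091 337.69962503]
```

View pics/c2.png

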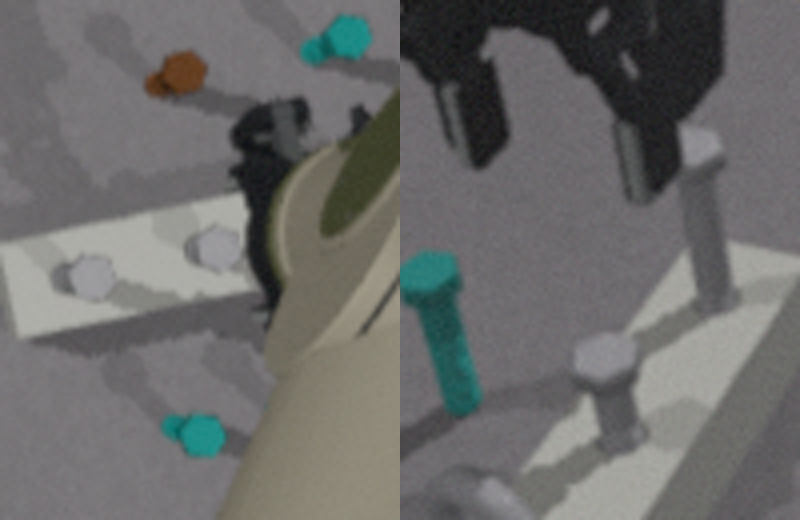

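The scene view shows the open fingertips midway at about (176.5,294), close to the projected TCP at (176.7,295.6). The gripper is centred over the short bolt, whose head is at (186,338). Descending.

>>> move_arm(moves=[[0,0,0,0.001,0.001,0.05,0.05],[0,0,0,0.001,0.001,0.08,0.05],[0,0,0,0.001,0.001,0.1,0.05],[0,0,0,0.001,0.001,0.1,0.05],[0,0,0,0.001,0.001,0.1,0.05]])

```text
clock: 3.0
position: [0.5066, -0.2424, 0.0728]
ee_rot: [0.995, 0.096, 0.001, 0.0]
ft_force: [0.9, -0.4, 0.2]
grip_width: 0.585
```

Run:
```python
from h import *
row([.505,-.243,.07],11.1)
p=manip.get_obs()["position"]
im=cams.camera("scene")[:,:,::-1];print(proj("scene",p),proj("scene",p+[0,0,.02]))
cv2.imwrite("pics/c3.png",cv2.resize(im[280:380,130:250],None,fx=6,fy=6,interpolation=cv2.INTER_CUBIC))
```

```text
row [ 0.03 -0.08 -0.11] [-0.0017  0.0003  0.0028] | pos [ 0.5066 -0.2424  0.0728] yaw 10.99
[187.80735325 345.83882303] [185.79550569 336.45624831]
```

View pics/c3.png

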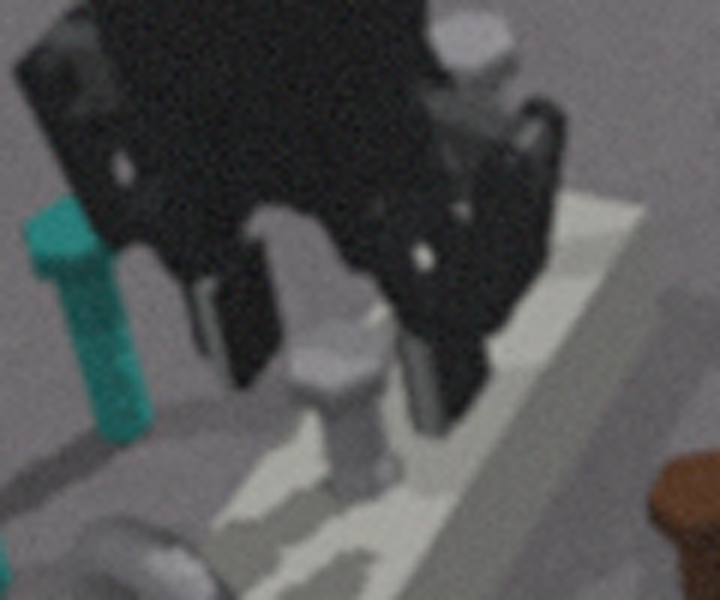

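The fingertips straddle the short bolt's head, which is at crop (335,362), and the fingertip midpoint is (336,400). It's centred, so I'll close.

>>> move_arm(moves=[[0,0,0,0,0,0.001,0.02],[0,0,0,0,0,0.001,0.02],[0,0,0,0,0,0.001,0.02],[0,0,0,0,0,0.001,0.02],[0,0,0,0,0,0.001,0.015],[0,0,0,0,0,0.001,0.015]], grip_force=60)

```text
clock: 3.65
position: [0.5068, -0.243, 0.0718]
ee_rot: [0.995, 0.095, 0.001, 0.0]
ft_force: [0.7, -0.3, 7.0]
grip_width: 0.281
```

>>> move_arm(moves=[[0,0,0,0,0,-0.03,0.015],[0,0,0,0,0,-0.08,0.015],[0,0,0,0,0,-0.13,0.015],[0,0,0,0,0,-0.18,0.015],[0,0,0,0,0,-0.2,0.015],[0,0,0,0,0,-0.2,0.015],[0,0,0,0,0,-0.2,0.015]])

```text
clock: 4.35
position: [0.5055, -0.2424, 0.27]
ee_rot: [0.995, 0.095, 0.0, -0.0]
ft_force: [0.4, 0.1, -1.9]
grip_width: 0.285
```

Run:
```python
from h import *
row([.546,.09,.265],-39.7)
```

```text
row [-4.000e-02 -1.000e-02  5.065e+01] [ 0.1029 -0.3186  0.0052] | pos [ 0.5055 -0.2424  0.27  ] yaw 10.95
```

>>> move_arm(moves=[[0,0,50.6,0.103,-0.319,0,0.015],[0,0,50.6,0.103,-0.319,0,0.015],[0,0,50.6,0.103,-0.319,0,0.015],[0,0,50.6,0.103,-0.319,0,0.015],[0,0,50.6,0.103,-0.319,0,0.015],[0,0,50.6,0.103,-0.319,0,0.015],[0,0,50.6,0.103,-0.319,0,0.015],[0,0,50.6,0.103,-0.319,0,0.015],[0,0,50.6,0.103,-0.319,0,0.015],[0,0,50.6,0.103,-0.319,0,0.015]])

```text
clock: 5.35
position: [0.5455, 0.0901, 0.2687]
ee_rot: [0.941, -0.339, -0.001, 0.001]
ft_force: [0.3, -0.2, -1.1]
grip_width: 0.281
```

Run:
```python
from h import *
row([.546,.09,.21],-39.7)
print(manip.get_obs()["joint_pos"].round(2))
```

```text
row [0.16 0.05 0.1 ] [ 0.0005 -0.0004  0.0587] | pos [0.5455 0.0901 0.2687] yaw -39.6
[-0.86  0.17  0.71  1.63 -0.11  1.39 -0.84]
```

>>> move_arm(moves=[[0,0,0,0,0,0.04,0.015],[0,0,0,0,0,0.064,0.015],[0,0,0,0,0,0.064,0.015],[0,0,0,0,0,0.064,0.015]])

```text
clock: 5.75
position: [0.5462, 0.0889, 0.2066]
ee_rot: [0.94, -0.34, -0.0, 0.0]
ft_force: [0.3, -0.3, 0.3]
grip_width: 0.282
```

Run:
```python
from h import *
row([.546,.09,.2],-39.7)
p=manip.get_obs()["position"]
ims=[cams.camera(n)[:,:,::-1] for n in ("top","scene")]
for n in ("top","scene"): print(n,"tip",proj(n,p-[0,0,.0618]),"seat",proj(n,p+[0,0,.008]),"hole",proj(n,[.546,.09,.13]))
c=lambda im,x,y,w,h,k:cv2.resize(im[y:y+h,x:x+w],None,fx=k,fy=k,interpolation=cv2.INTER_CUBIC)
cv2.imwrite("pics/c4.png",np.hstack([c(ims[0],250,180,80,110,5),c(ims[1],270,150,80,110,5)]))
```

```text
row [ 0.04  0.   -0.07] [-0.0009 -0.0008  0.0066] | pos [0.5462 0.0889 0.2066] yaw -39.77
top tip [305.72278804 242.61592747] seat [303.78450409 240.61525078] hole [305.58364309 243.09107083]
scene tip [312.45309604 216.07129434] seat [312.26039436 183.80804947] hole [312.69251062 222.29904481]
```

View pics/c4.png

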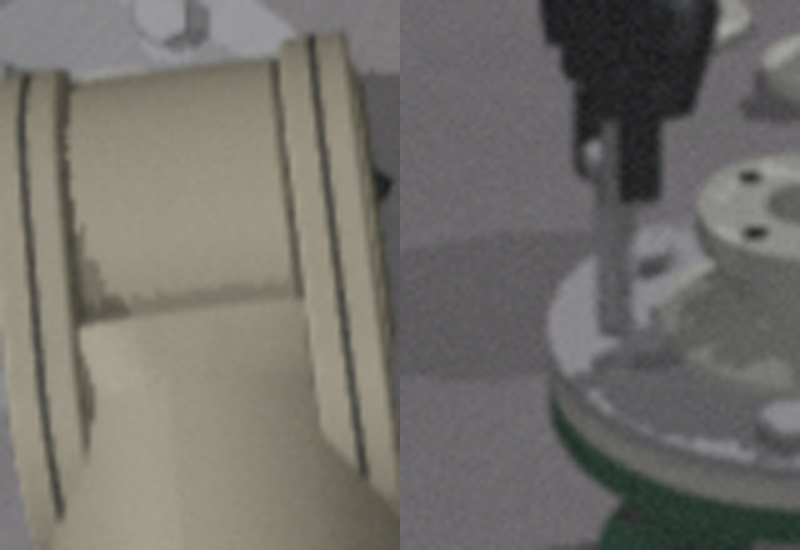

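The scene view shows the bolt tip at about (313.2,216.6) against a predicted (312.5,216.1), so that camera agrees with the robot. The top view is blocked by the arm. I'll lower the bolt gently and watch the force.

>>> move_arm(moves=[[0,0,0,-0.0005,-0.0005,0.006,0.015],[0,0,0,-0.0005,-0.0005,0.012,0.015],[0,0,0,-0.0005,-0.0005,0.016,0.015],[0,0,0,-0.0005,-0.0005,0.018,0.015],[0,0,0,-0.0005,-0.0005,0.018,0.015]])

```text
clock: 6.35
position: [0.546, 0.0909, 0.1879]
ee_rot: [0.941, -0.339, -0.0, 0.0]
ft_force: [-0.6, 0.5, -1.6]
grip_width: 0.28
```

>>> move_arm(moves=[[0,0,0,0,0,0.004,0.015],[0,0,0,0,0,0.008,0.015],[0,0,0,0,0,0.012,0.015],[0,0,0,0,0,0.012,0.015]])

```text
clock: 6.75
position: [0.5458, 0.0908, 0.1756]
ee_rot: [0.941, -0.339, -0.0, 0.0]
ft_force: [0.6, -0.1, -1.5]
grip_width: 0.281
```

>>> move_arm(moves=[[0,0,0,0,0,0.008,0.015],[0,0,0,0,0,0.016,0.015],[0,0,0,0,0,0.024,0.015],[0,0,0,0,0,0.032,0.015],[0,0,0,0,0,0.038,0.015],[0,0,0,0,0,0.038,0.015]])

```text
clock: 7.35
position: [0.5456, 0.0908, 0.1372]
ee_rot: [0.941, -0.339, -0.001, 0.0]
ft_force: [-0.2, -0.6, -1.2]
grip_width: 0.282
```

No contact force on the way down. Releasing, then lifting.

>>> move_arm(moves=[[0,0,0,0,0,0,0.05],[0,0,0,0,0,0,0.05],[0,0,0,0,0,0,0.05],[0,0,0,0,0,0,0.05],[0,0,0,0,0,-0.03,0.05],[0,0,0,0,0,-0.07,0.05],[0,0,0,0,0,-0.11,0.05],[0,0,0,0,0,-0.15,0.05],[0,0,0,0,0,-0.15,0.05]])

```text
clock: 8.25
position: [0.5483, 0.091, 0.2938]
ee_rot: [0.941, -0.339, 0.003, -0.003]
ft_force: [-1.1, -0.2, -1.2]
grip_width: 0.585
```

Run:
```python
from h import *
row([.43,-.1,.29],-39.7)
```

```text
row [-0.43 -0.22  0.02] [0.0308 0.2225 0.0022] | pos [0.5483 0.091  0.2938] yaw -39.68
```

>>> move_arm(moves=[[0,0,0,0.03,0.222,0,0.05],[0,0,0,0.03,0.222,0,0.05],[0,0,0,0.03,0.222,0,0.05],[0,0,0,0.03,0.222,0,0.05],[0,0,0,0.03,0.222,0,0.05],[0,0,0,0.03,0.222,0,0.05],[0,0,0,0.03,0.222,0,0.05]])

```text
clock: 8.95
position: [0.4275, -0.099, 0.2882]
ee_rot: [0.941, -0.339, 0.0, -0.001]
ft_force: [0.4, 0.7, -0.0]
grip_width: 0.585
```

Run:
```python
from h import *
ims=[cams.camera(n)[:,:,::-1] for n in ("top","scene")]
c=lambda im,x,y,w,h,k:cv2.resize(im[y:y+h,x:x+w],None,fx=k,fy=k,interpolation=cv2.INTER_CUBIC)
cv2.imwrite("pics/c5.png",np.hstack([c(ims[0],225,170,100,110,4),c(ims[1],290,175,100,110,4)]))
o=manip.get_obs();print(o["clock"],o["position"],o["ft_force"])
```

```text
9.05 [ 0.42792106 -0.09807881  0.28809168] [ 0.11615613 -0.47994497 -0.20398135]
```

View pics/c5.png

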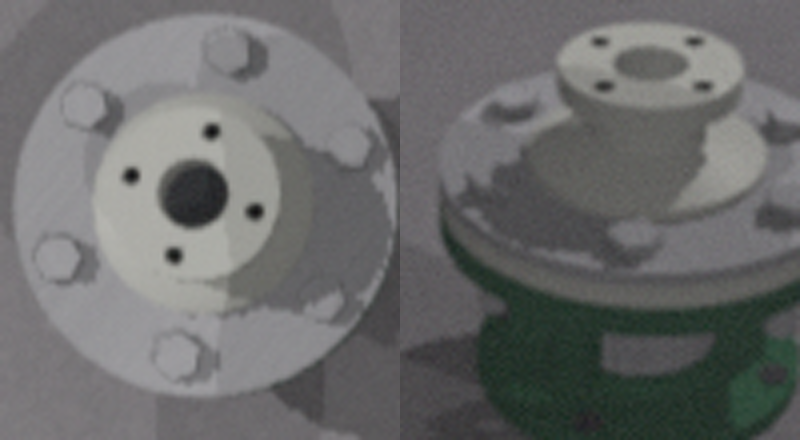

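The top view shows the head in the previously empty hole at crop (325,302). It's in shadow in the scene view, so I'll enhance that one to check the seating height.

Run:
```python
from h import *
from math import *
m=lambda n:np.mean([cams.camera(n)[:,:,::-1].astype(float) for _ in range(6)],0)
t,s=m("top"),m("scene")
g=lambda im,x,y,w,h,k:cv2.resize(np.clip((im[y:y+h,x:x+w]-50)*2.2,0,255).astype(np.uint8),None,fx=k,fy=k,interpolation=cv2.INTER_CUBIC)
cv2.imwrite("pics/c6.png",np.hstack([g(t,285,225,40,40,10),g(s,290,195,40,40,10)]))
for z in (.13,.14,.15,.16): print(z,(proj("scene",[.5457,.0905,z])-[290,195])*10+[400,0])
```

```text
0.13 [626.79398857 271.47594905]
0.14 [626.54439135 227.77011127]
0.15 [626.29176809 183.53439873]
0.16 [626.03606344 138.75911661]
```

View pics/c6.png

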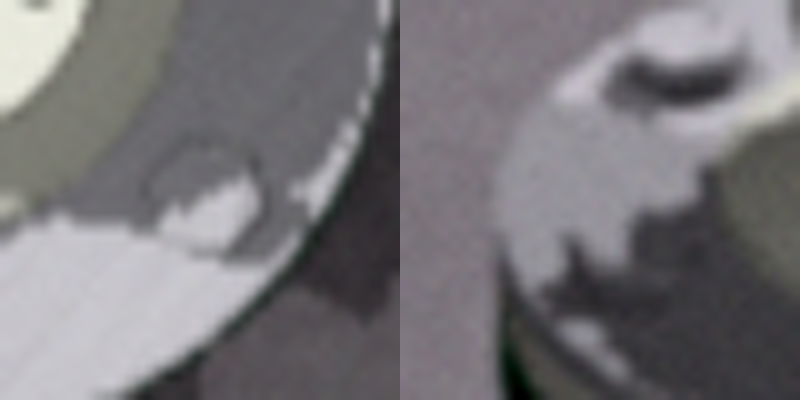

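The enhanced view shows the head's dark side ending about 65–75 px below its predicted centre at z = 140 mm. The seated neighbour bolt looks the same, so the bolt is seated. Handing in.

```bash
python3 -c "
from workcell import manip
print(manip.hand_in())"
```

```text
the job is handed in; nothing more can be done
None
```

I took the short bolt from the middle hole of the stand, put it down through the pump's empty hole and let it drop the last few millimetres. The job was handed in at about 9.7 s of the 38 s allowed, with the gripper open and clear; no verdict was reported.

- **Insertion:** the bolt went down about 46 mm below the ring's face with less than 2 N on the wrist. Nothing pressed against it sideways.
- **Final pictures:** in the top view the hole is now filled by a head centred on it. In the scene view the head lies where a seated one should, at 140 mm for its top, and looks like the seated neighbour. A shadow crosses that head, so its height was judged by eye and not measured to the millimetre. I did not press on the head to confirm it.
- **Disagreement:** the two cameras differed by about 4–5 mm in x. The scene camera matched the gripper and bolt tip to about 1 px, so I shifted the top camera's hole position by +4 mm in x. The insertion bore this out.
- **Not checked at the end:** I took no last picture of the stand, impeller or spanner. No unexpected contact force showed up during the moves.

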